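# Clear the glue press in the puppet workshop

## Robot

A 6-joint arm with a two-finger parallel gripper is mounted at the origin on the work surface. World frame = base frame: x ahead of the robot, y to its left, z up, the work surface at z = 0. Lengths are in m, angles in rad, forces in N, time in s.
With the tool pointing down it reaches from about 0.25 to 0.775 m from the base axis. Payload 4 kg.
Tool frame: the origin (TCP) lies at the very end of the fingers, on their centre line; the grasp point (between the pads) lies 19 mm behind it; z points along the fingers, y is the line along which they close (so a half turn about z gives the same grasp; the last joint's range is limited). The gripper opens to 85 mm and grips with 20 to 120 N. Pads are 22 mm wide; open, the fingers measure 114 mm over their backs; the gripper's body (76 mm by 85 mm) begins 54 mm behind the grasp point. The pads swing forward as they close: fully open they stand 13 mm farther back than shut.
Start: joints at [-1.241, 0.087, 1.371, -0, 1.684, -0.103], TCP at [0.231, -0.499, 0.231] pointing down, gripper open.
Joint ranges: [-3.1, 3.1], [-0.76, 2.03], [0.27, 2.55], [-1.08, 4.22], [0.17, 2.65], [-2.57, 2.57]. Speed limits (rad/s): [2.79, 2.79, 3.14, 3.14, 3.14, 3.14].

## Interface

Orientations are given as a rotation vector (axis times angle).
In Python, from bench import robot gives the robot as it stands. Calls block until the motion is done:
- robot.reach(position, orientation): joint-space move of the TCP to a pose.
- robot.line_to(position, rot=None, velocity=0.15): straight line of the TCP; rot=None keeps the orientation; velocity is the mean speed in m/s.
- robot.move_joints(angles): joint-space move.
- robot.set_gripper(opening, grasp_force=None): finger opening in m; grasp_force is the grip in N (None keeps the last); returns when the fingers have stopped.
- robot.pause(seconds).
- robot.ik(position, orientation): joint angles nearest the present ones, or None.
- robot.observe(): the state.
- robot.capture(name): name is "scene" or "side" or "wrist"; returns (picture, depth): 480x640x3 uint8, red, green, blue; 480x640 float32, m along the optical axis (not along the pixel's ray), 0 where there is no reading.
- robot.calibration(name): a dict with "fov_y" (degrees; the focal length in pixels is half the picture's height over the tangent of half this angle, whatever the lens; pixels are square), "cx", "cy" (the principal point, pixels), "extrinsics" (4x4, takes a point from camera to world coordinates). Camera axes: x right, y up, looking along -z (the intrinsics and any distortion apply to the point x, -y, -z); pixel columns grow to the right and rows downward; lengths in m; the calibration is good to about 2 mm. A picture is of the moment at which its call begins: read the wrist's pose just before it. calibration takes no time and is no camera call; for the wrist camera it gives the pose at the moment of the call.
A pose or a line that the arm cannot do raises robot.Unreachable and nothing moves.
- robot.close_job(): hands the job in; it is judged then, once.
The state is a dict: "time_s": time; "joint_pos": joint angles; "qvel": joint speeds; "tau": joint torques, N m; "tool_pos": TCP position; "ee_rot": TCP orientation; "wrist_force": force on the tool from outside, world axes, zero at the start; "torque": the same for the moment, N m; "finger_gap": finger opening in m; "grasp_force": force on a finger pad.
Only numpy, scipy, OpenCV 4.12 (cv2) and the standard library are available. Lean on these libraries where they do the work, as an engineer would, in place of code of your own. Each camera call takes 0.05 s, during which the arm holds its last target. There are 200 camera calls.

## Task

The glue on the puppet's foot and hand has set, so take the press stack apart: stand each round weight in the recess of its own size in the weight block and lay the pressing batten squarely on the pile of battens like it. Then lay the foot flat in the tray that holds the other foot and the hand flat in the tray that holds the other hand, each in the free half alongside its mate. Set each thing down rather than dropping it.

Things in the scene. Friction and masses are not known exactly. Their poses are not given: they have to be found in the camera images.
- weight_small: Small round steel weight: a plain disc 38 mm across, 30 mm high, about 0.26 kg, standing on top of the large weight at the start. Origin at the centre of its underside, z up.
- weight_large: Large round steel weight: a plain disc 56 mm across, 30 mm high, about 0.55 kg, standing on the middle of the pressing batten (under the small weight) at the start. Origin at the centre of its underside, z up.
- batten: Pressing batten: flat plywood board 64 mm (its x) by 160 mm (its y) by 18 mm thick, lying across the glued foot and hand, with the weights on its middle. Origin at the centre of its underside, z up.
- puppet_foot: Glued wooden puppet foot, flat on the 16 mm press board, toe and heel sticking out from under the batten: sole 8 mm thick, 110 mm long along its x (wide toe to +x), 42 mm wide; on its middle a darker instep block 44 (x) by 28 (y) mm, flat top 22 mm above the underside; 0.06 kg. Origin at the underside, below the block's centre; z up. Grip the block across its 28 mm.
- puppet_hand: Glued wooden puppet hand, flat on the press board by the foot, partly under the batten: mitten board 8 mm thick, 114 mm long along its x (fingers to +x), 40 mm wide, thumb 34 mm off the middle line to +y; on its middle a darker block 40 (x) by 28 (y) mm, flat top 22 mm above the underside; 0.06 kg. Origin at the underside, below the block's centre; z up. Grip the block across its 28 mm.
- seat_small: Smaller round felt-lined recess, 52 mm across, 5 mm deep, in the wooden weight block (fixed, 90 by 174 mm, 22 mm high, two recesses 84 mm apart along its y). The weight fits loosely. Origin at the centre of the felt on which the weight stands, 17 mm above the table; axes are those of the block, z up.
- seat_large: The larger round felt-lined recess, 70 mm across and 5 mm deep, in the same weight block. Origin at the centre of the felt, on which the weight stands, 17 mm above the table; its axes are those of the block, z up.
- batten_pile: Pile of two battens of the same size and shape as the pressing batten, fixed, 64 mm (x) by 160 mm (y), 36 mm high. Origin at the centre of its underside, on the table; z up. The pressing batten belongs on top of it, edges in line.
- tray_feet: Fixed shallow dark wooden tray, 150 (x) by 180 (y) mm, walls 5 mm thick and 12 mm high, paper-lined floor 5 mm above the table. The other foot (not listed, like the first but mirrored) lies loose in its -y half, along x, at about y = -42 mm. Origin at the tray's centre on the table; z up. The free half, for the glued foot, has its centre at x = 0, y = +42 mm.
- tray_hands: Fixed tray of the same make and size; the other hand (not listed, mirrored: its thumb points to -y) lies loose in its -y half, along x, at about y = -38 mm. Origin at the tray's centre on the table; z up. The free half, for the glued hand, has its centre at x = 0, y = +42 mm.
Mind the look-alikes: they are no part of the job. Leave any green or yellow look-alike of the puppet_foot alone.

How it is judged:
At the end, for the whole second after the job is handed in: Each weight stands flat in its own recess (10 mm); batten flat on the pile (15 mm, 0.2 rad); foot and hand flat on the floor of their trays, in the free half (within 22 mm of its middle along tray x, 18 to 66 mm along y), parallel to tray x within 0.4 rad, either way round; all at rest (horizontal distance between weight_small and seat_small below 0.01 m and z of weight_small in the frame of seat_small between -0.004 and 0.003 m and angle between each of weight_small, weight_large, batten, puppet_foot, puppet_hand's own z axis and vertical below 0.06 rad and horizontal distance between weight_large and seat_large below 0.01 m and z of weight_large in the frame of seat_large between -0.004 and 0.003 m and horizontal distance between batten and batten_pile below 0.015 m and angle between the y axis of batten and the y axis of batten_pile, either way round below 0.2 rad and z of batten in the frame of batten_pile between 0.032 and 0.04 m and x of puppet_foot in the frame of tray_feet between -0.022 and 0.022 m and y of puppet_foot in the frame of tray_feet between 0.018 and 0.066 m and z of puppet_foot in the frame of tray_feet between 0.001 and 0.009 m and angle between the x axis of puppet_foot and the x axis of tray_feet, either way round below 0.4 rad and x of puppet_hand in the frame of tray_hands between -0.022 and 0.022 m and y of puppet_hand in the frame of tray_hands between 0.018 and 0.066 m and z of puppet_hand in the frame of tray_hands between 0.001 and 0.009 m and angle between the x axis of puppet_hand and the x axis of tray_hands, either way round below 0.4 rad and linear speed of each of weight_small, weight_large, batten, puppet_foot, puppet_hand below 0.02 m/s and angular speed of each of weight_small, weight_large, batten, puppet_foot, puppet_hand below 0.2 rad/s); the robot touches nothing.
It fails at once if the weight small is dropped or thrown: it moves faster than 0.7 m/s (a free fall of about 25 mm) with no finger on it (linear speed of weight_small above 0.7 m/s and contact force between the fingers and weight_small below 0.05 N).
It fails at once if the weight large is dropped or thrown: it moves faster than 0.7 m/s (a free fall of about 25 mm) with no finger on it (linear speed of weight_large above 0.7 m/s and contact force between the fingers and weight_large below 0.05 N).
It fails at once if the batten is dropped or thrown: it moves faster than 0.7 m/s (a free fall of about 25 mm) with no finger on it (linear speed of batten above 0.7 m/s and contact force between the fingers and batten below 0.05 N).
It fails at once if the puppet foot is dropped or thrown: it moves faster than 0.7 m/s (a free fall of about 25 mm) with no finger on it (linear speed of puppet_foot above 0.7 m/s and contact force between the fingers and puppet_foot below 0.05 N).
It fails at once if the puppet hand is dropped or thrown: it moves faster than 0.7 m/s (a free fall of about 25 mm) with no finger on it (linear speed of puppet_hand above 0.7 m/s and contact force between the fingers and puppet_hand below 0.05 N).
It also fails if it takes over 134 s, if anything falls off the work surface, if the arm or the gripper's body presses on something with over 40 N, if the wrist force passes 120 N, or if a joint passes its speed limit or range.

## Working session

There is one attempt and no reset: what is moved stays moved. The work goes in short steps, each a Python script; the robot and the scene stay as the last script left them, time stands still between calls to the robot, and variables do not carry over. Pictures are saved under pics/ and viewed, at most 14 in all, crops included, and the job is handed in when it is done.

```bash
mkdir -p pics
python3 - <<'E'
from bench import robot
import cv2,numpy as np
for n in ("scene","side"):
    im,d=robot.capture(n); cv2.imwrite(f"pics/{n}0.png",im[...,::-1]); np.savez(f"pics/{n}0.npz",im=im,d=d)
    c=robot.calibration(n); print(n,{k:np.round(v,4).tolist() if not isinstance(v,str) else v for k,v in c.items()}, (d>0).mean())
s=robot.observe(); print({k:np.round(v,3).tolist() for k,v in s.items()})
E
```

```text
scene {'fov_y': 53.2029, 'cx': 322.4009, 'cy': 250.7636, 'extrinsics': [[0.8521, -0.3472, 0.3915, 0.8206], [0.5232, 0.5798, -0.6245, -0.5688], [-0.0102, 0.737, 0.6758, 0.7134], [0.0, 0.0, 0.0, 1.0]]} 0.995966796875
side {'fov_y': 43.6895, 'cx': 319.4343, 'cy': 252.6901, 'extrinsics': [[-0.9845, 0.1171, -0.1307, 0.3005], [-0.1745, -0.5763, 0.7984, 0.9974], [0.0181, 0.8088, 0.5878, 0.8281], [0.0, 0.0, 0.0, 1.0]]} 0.9959928385416666
{'time_s': 0.1, 'joint_pos': [-1.241, 0.088, 1.372, -0.0, 1.684, -0.103], 'qvel': [0.001, -0.001, -0.003, 0.001, -0.0, -0.001], 'tau': [0.002, -35.301, -31.422, -0.0, 0.008, 0.0], 'tool_pos': [0.231, -0.499, 0.23], 'ee_rot': [-3.066, -0.674, 0.0], 'wrist_force': [0.55, 0.551, -1.016], 'torque': [-0.009, -0.002, -0.036], 'grasp_force': 0.0, 'finger_gap': 0.085}
```

View pics/scene0.png

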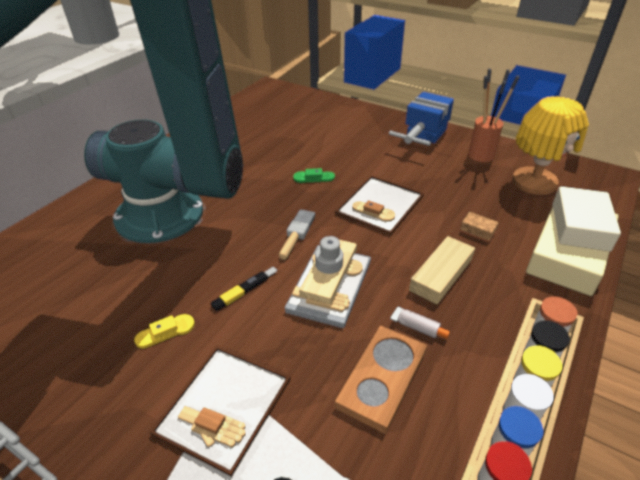

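View pics/side0.png

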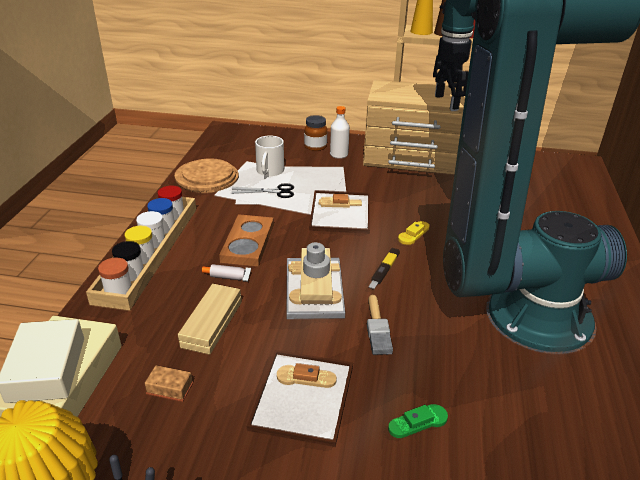

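The stack is at scene (328,270) and side (316,280). The pile is at scene (443,270), the weight block at (383,377), the feet tray at (380,205) and the hands tray at (222,408). 

Look-alikes for the foot: green at scene (314,176), yellow at (165,330), and the mate in the tray at (374,208). The real foot is the wooden one under the batten. Next I'll localise everything from depth.

```bash
cat > h.py <<'E'
import cv2,numpy as np
def cloud(d,c):
    f=d.shape[0]/2/np.tan(np.radians(c["fov_y"])/2)
    v,u=np.mgrid[:d.shape[0],:d.shape[1]]
    P=np.stack([(u-c["cx"])/f*d,-(v-c["cy"])/f*d,-d,np.ones_like(d)],-1)@np.array(c["extrinsics"]).T
    P=P[...,:3].copy(); P[d<=0]=np.nan
    return P
def rect(pts):  # centre, (short,long), angle of long axis (deg)
    (c,(w,h),a)=cv2.minAreaRect((pts*1000).astype(np.float32))
    if w>h: w,h,a=h,w,a-90   # a+90 = direction of h
    return np.round(c,1),np.round((w,h),1),round((a+90)%180,1)
E
python3 - <<'E'
from bench import robot
from h import *
cl=[]
for n in ("scene","side"):
    z=np.load(f"pics/{n}0.npz"); P=cloud(z["d"],robot.calibration(n)); cl.append((P,z["im"]))
    px={"scene":dict(stack=(328,243),pile=(450,262),block=(378,372),tf=(390,190),th=(240,375),tube=(420,322),spat=(300,225),eras=(480,225),yel=(165,330),knife=(245,288),press=(330,318)),
        "side":dict(stack=(316,247),pile=(210,312),block=(246,232),tf=(300,405),th=(340,220),tube=(228,272),green=(418,420),press=(300,310))}[n]
    for k,(u,v) in px.items(): print(n,k,np.round(P[v,u]*1000,0))
# ortho at 1mm/px : x -0..0.9 , y -0.6..0.5  highest point wins
out=[]
x0,x1,y0,y1=0.15,0.85,-0.45,0.4
for P,im in cl:
    p=P.reshape(-1,3); c=im.reshape(-1,3); o=np.nan_to_num(p[:,2],nan=9)
    m=(p[:,0]>x0)&(p[:,0]<x1)&(p[:,1]>y0)&(p[:,1]<y1)&(o<.2)
    p,c=p[m],c[m]; i=np.argsort(p[:,2]); p,c=p[i],c[i]
    O=np.zeros((350,425,3),np.uint8); O[((x1-p[:,0])/.002).astype(int).clip(0,349),((y1-p[:,1])/.002).astype(int).clip(0,424)]=c
    out.append(cv2.dilate(O,np.ones((2,2))))
cv2.imwrite("pics/ortho.png",cv2.resize(np.hstack(out)[...,::-1],(800,329)))
E
```

```text
scene stack [474.   5. 119.]
scene pile [668. 163.  35.]
scene block [ 656. -137.   22.]
scene tf [439. 364.   8.]
scene th [ 454. -255.    6.]
scene tube [675.  -5.  25.]
scene spat [329. 120.  19.]
scene eras [681. 317.  29.]
scene yel [ 284. -257.   19.]
scene knife [341. -96.  14.]
scene press [525. -75.  15.]
side stack [468.  16. 119.]
side pile [653. 162.  37.]
side block [ 666. -143.   24.]
side tf [438. 327.   4.]
side th [ 457. -271.    4.]
side tube [662.  15.  24.]
side green [237. 336.  23.]
side press [485. 100.  18.]
```

View pics/ortho.png

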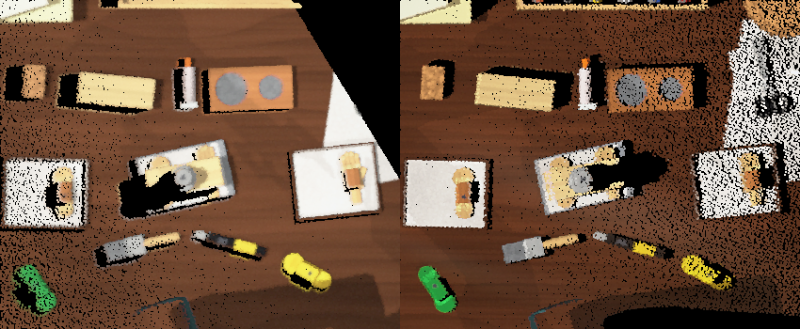

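The ortho view, with +x up and +y left, shows the mates in the −y (right) half of both trays, so both free halves are on the left. Next I'll fit each object.

Run:
```python
from bench import robot
from h import *
def comp(pts,near,cell=.002):  # largest connected blob nearest
    g=np.zeros((500,600),np.uint8); ij=np.c_[(pts[:,0]-.1)/cell,(pts[:,1]+.6)/cell].astype(int)
    ok=(ij>=0).all(1)&(ij[:,0]<500)&(ij[:,1]<600); pts,ij=pts[ok],ij[ok]; g[ij[:,0],ij[:,1]]=1
    g=cv2.morphologyEx(g,cv2.MORPH_CLOSE,np.ones((3,3))); n,l=cv2.connectedComponents(g); L=l[ij[:,0],ij[:,1]]
    b=np.bincount(L[np.hypot(*(pts[:,:2]-near).T)<.06],minlength=n); return pts[L==b.argmax()]
for n in ("scene","side"):
    z=np.load(f"pics/{n}0.npz"); P=cloud(z["d"],robot.calibration(n)); im=z["im"].astype(int)
    p=P.reshape(-1,3); c=im.reshape(-1,3); m=np.isfinite(p[:,2]); p,c=p[m],c[m]
    tb=p[(abs(p[:,0]-.56)<.02)&(abs(p[:,1]-.2)<.1)]; print(n,"table z",np.median(tb[:,2]))
    def q(lo,hi,near,r,col=None):
        m=(p[:,2]>lo)&(p[:,2]<hi)&(np.hypot(p[:,0]-near[0],p[:,1]-near[1])<r)
        if col is not None: m&=col(c)
        return p[m]
    S=(.468,.008)
    for nm,lo,hi in(("small",.110,.125),("large",.080,.092),("batten",.050,.062),("press",.012,.020)):
        a=q(lo,hi,S,.17); a=comp(a,S) if nm!="press" else comp(a,(.52,-.06)); print(nm,rect(a[:,:2]),"z",np.round(np.median(a[:,2])*1000,1),len(a))
        if nm in("small","large"): print("   circ",cv2.minEnclosingCircle((a[:,:2]*1000).astype(np.float32)))
    a=comp(q(.030,.045,(.66,.162),.14),(.66,.162)); print("pile",rect(a[:,:2]),np.median(a[:,2]))
    a=comp(q(.018,.029,(.66,-.13),.14),(.66,-.13)); print("block",rect(a[:,:2]),np.median(a[:,2]))
    gray=lambda c:(abs(c[:,0]-c[:,2])<25)&(c.max(1)<190)
    for cc in((.665,-.06),(.665,-.15)):
        a=comp(q(.010,.022,cc,.06,gray),cc); print("  seat",rect(a[:,:2]),len(a))
    for nm,cc in(("tf",(.43,.33)),("th",(.45,-.26))):
        wh=lambda c:(c.min(1)>120)&(c.max(1)-c.min(1)<40)
        a=comp(q(-.005,.012,cc,.14,wh),(cc[0],cc[1]+.03)); print(nm,"floor",rect(a[:,:2]),len(a))
        rim=comp(q(.0085,.016,cc,.14,lambda c:c.max(1)<130),(cc[0]+.07,cc[1])); print("   rim",rect(rim[:,:2]),len(rim))
        bl=comp(q(.022,.032,(cc[0],cc[1]-.04),.06),(cc[0],cc[1]-.04)); print("   mate block",rect(bl[:,:2]))
    # parts under
    for nm,lo,hi in(("sole",.019,.029),("blk",.031,.042)):
        a=q(lo,hi,S,.13); print(nm,len(a),rect(a[:,:2]))
```

```text
scene table z -0.0002691063663643467
small (array([473.2,  10.8]), array([36. , 37.2]), 118.1) z 115.5 233
   circ ((473.629638671875, 11.065256118774414), 19.299448013305664)
large (array([474.4,   5.6]), array([45.7, 54.6]), 27.6) z 85.3 256
   circ ((471.8266906738281, 10.242642402648926), 28.245929718017578)
batten (array([471.9,   9.7]), array([ 64.8, 162.8]), 100.8) z 55.8 1215
press (array([475.4,   7.5]), array([120.5, 192.6]), 102.3) z 16.0 1459
pile (array([657.1, 154.6]), array([ 65. , 164.1]), 84.2) 0.0357446094139085
block (array([ 662.8, -131.8]), array([ 90.7, 177.2]), 92.3) 0.02174187853836751
  seat (array([661.2, -87.7]), array([63.1, 66.2]), 164.8) 932
  seat (array([ 664.2, -172.6]), array([47.4, 48.1]), 20.4) 612
tf floor (array([440.3, 307.1]), array([143.2, 172.4]), 89.2) 1706
   rim (array([509.4, 371.7]), array([32.3, 71.5]), 123.1) 53
   mate block (array([442.6, 263.3]), array([31.9, 44.7]), 178.1)
th floor (array([ 490.3, -308.9]), array([171.2, 193.2]), 6.6) 7058
   rim (array([ 464.4, -302.5]), array([151.5, 163.6]), 96.5) 856
   mate block (array([ 471.
[... 717 characters left out ...]
.9]), array([ 92.4, 181.4]), 91.8) 0.021815416569297752
  seat (array([659.4, -91.9]), array([57. , 65.1]), 15.1) 322
  seat (array([ 661.8, -108.2]), array([35. , 60.2]), 18.0) 172
tf floor (array([438.8, 302.7]), array([140.7, 171.6]), 89.2) 4665
   rim (array([438.6, 304.2]), array([150.8, 185.9]), 88.4) 1077
   mate block (array([440. , 266.8]), array([34. , 43.8]), 179.8)
th floor (array([ 463. , -314.7]), array([138.8, 164.7]), 96.2) 1279
   rim (array([ 454.3, -235. ]), array([ 39.4, 149.5]), 8.7) 149
   mate block (array([ 467.9, -342.1]), array([28.8, 39. ]), 16.3)
sole 665 (array([440.4,   4.4]), array([181.4, 186.5]), 103.3)
blk 30 (array([453.5,  86.4]), array([ 5. , 58.7]), 8.9)
```

Candidates for each thing:
- **weight_small:** the top disc at scene (328,243). The seats at (393,353) and (372,391) are only recesses.
- **batten:** the board under the weights at scene (330,275). The pile at (443,270) is its look-alike and is fixed.
- **puppet_foot:** the piece under the batten. The green one (314,176), the yellow one (165,330) and the mate in the tray (374,208) are ruled out.
- **puppet_hand:** the piece under the batten. The mate at (210,422) is ruled out.

Now one close crop to check the choice.

```bash
cat >> h.py <<'E'
from bench import robot
def ori(phi):  # tool down, closing axis at phi (deg); both half turns
    a=np.radians(phi+90)/2
    return [np.pi*np.array([np.cos(b),np.sin(b),0]) for b in (a,a+np.pi/2)]
def best(p,phi):
    c=[]
    for o in ori(phi):
        q=robot.ik(p,o)
        if q is not None: c.append((abs(q[5]),o,q))
    return min(c,key=lambda t:t[0])
def go(x,y,z,phi):
    _,o,q=best([x,y,z],phi); robot.move_joints(q); return o
def st(tag=""):
    s=robot.observe(); print(tag,"t%.1f"%s["time_s"],"tcp",np.round(s["tool_pos"],4),"F",np.round(s["wrist_force"],1),"gap %.4f g %.1f"%(s["finger_gap"],s["grasp_force"]),"j6 %.2f"%s["joint_pos"][5]); return s
def wrist(name):
    c=robot.calibration("wrist"); im,d=robot.capture("wrist"); cv2.imwrite(f"pics/{name}.png",im[...,::-1]); P=cloud(d,c); np.savez(f"pics/{name}.npz",im=im,P=P); return im,P
E
python3 - <<'E'
from h import *
a=cv2.imread("pics/scene0.png")[225:335,270:390]; b=cv2.imread("pics/side0.png")[230:330,265:365]
cv2.imwrite("pics/crop.png",np.hstack([cv2.resize(a,(400,367)),cv2.resize(b,(367,367))]))
for p,phi in(((.471,.012,.25),11),((.663,-.174,.2),2),((.656,.155,.2),-6),((.44,.347,.15),89),((.46,-.261,.15),96.5)):
    t=best(p,phi); print(p,phi,np.round(t[2],2))
E
```

```text
(0.471, 0.012, 0.25) 11 [-0.09 -0.09  1.51 -0.    1.72 -0.29]
(0.663, -0.174, 0.2) 2 [-0.34  0.4   1.05 -0.    1.69 -0.37]
(0.656, 0.155, 0.2) -6 [ 0.15  0.37  1.09 -0.    1.68  0.25]
(0.44, 0.347, 0.15) 89 [ 0.57  0.14  1.47 -0.    1.53 -0.99]
(0.46, -0.261, 0.15) 96.5 [-0.62  0.07  1.55  0.    1.52  0.83]
```

View pics/crop.png

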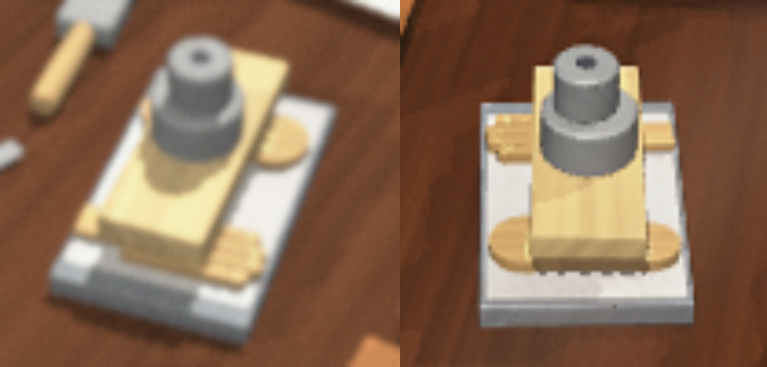

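The crop confirms two weights on a plain batten, with the wooden foot under its +y end and the hand under its −y end. I'll move above the stack and refine with the wrist camera.

Run:
```python
from h import *
go(.471,.012,.30,11); st("above"); im,P=wrist("w1")
p=P.reshape(-1,3); p=p[np.isfinite(p[:,2])&(np.hypot(p[:,0]-.47,p[:,1]-.012)<.13)]
for n,lo,hi in(("small",.110,.122),("large",.081,.091),("batten",.051,.061)):
    a=p[(p[:,2]>lo)&(p[:,2]<hi)]; print(n,len(a), rect(a[:,:2]) if len(a)>9 else "",np.median(a[:,2]),cv2.minEnclosingCircle((a[:,:2]*1000).astype(np.float32)) if len(a) else "")
```

```text
above t2.1 tcp [0.4711 0.0113 0.2997] F [-0.6 -0.4 -0.9] gap 0.0856 g 0.0 j6 -0.29
small 1338 (array([474.3,  11.4]), array([36.3, 37.4]), 102.2) 0.11592042041960884 ((474.5337829589844, 11.406746864318848), 18.928220748901367)
large 1033 (array([471.7,  12.2]), array([53.9, 55.2]), 33.4) 0.08589866076599834 ((472.0407409667969, 11.564817428588867), 27.918067932128906)
batten 6383 (array([473.1,   9.6]), array([ 64.2, 158.7]), 101.1) 0.05602238752730265 ((473.462646484375, 9.886367797851562), 84.84652709960938)
```

View pics/w1.png

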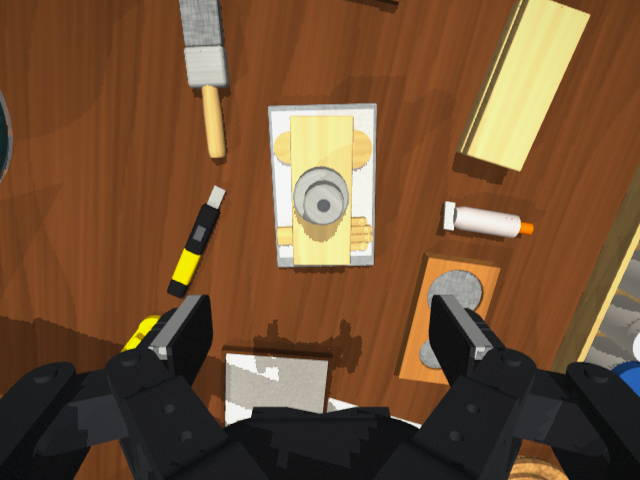

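Run:
```python
from h import *
z=np.load("pics/w1.npz"); P=z["P"]; im=z["im"].astype(int)
# large seat gray region, pile top
g=(abs(im[...,0]-im[...,2])<25)&(im.max(-1)>60); g[:240]=0; g[:,:425]=0; g[310:]=0; g[:,490:]=0
a=P[g]; a=a[(a[:,2]>.008)&(a[:,2]<.022)]; print("seatL",rect(a[:,:2]),cv2.minEnclosingCircle((a[:,:2]*1000).astype(np.float32)),np.median(a[:,2]))
p=P.reshape(-1,3); a=p[(p[:,2]>.031)&(p[:,2]<.042)&(np.hypot(p[:,0]-.656,p[:,1]-.155)<.12)]; print("pile",rect(a[:,:2]),np.median(a[:,2]))
robot.set_gripper(.060,30)
o=go(.4740,.0114,.14,11); st(); robot.line_to([.4740,.0114,.091],velocity=.1); st("low")
robot.set_gripper(.02,40); st("grip"); robot.line_to([.4740,.0114,.15],velocity=.12); st("lift")
go(.6632,-.150,.20,2); st("over"); wrist("w2")
```

```text
seatL (array([662.6, -83.5]), array([53.6, 66.8]), 7.2) ((663.1049194335938, -90.48556518554688), 34.303707122802734) 0.017121932365371018
pile (array([658.3, 154.2]), array([ 65.6, 160. ]), 84.5) 0.03602766610383862
 t3.3 tcp [0.4749 0.0113 0.1414] F [-0.1 -0.8  0.5] gap 0.0599 g 0.0 j6 -0.29
low t3.9 tcp [0.4748 0.0113 0.092 ] F [-1.   0.4  1.1] gap 0.0600 g 0.0 j6 -0.29
grip t4.2 tcp [0.4749 0.0113 0.0924] F [-0.8  0.3  4.2] gap 0.0365 g 40.7 j6 -0.29
lift t4.9 tcp [0.4733 0.0115 0.1489] F [-0.6 -0.2 -2.5] gap 0.0362 g 40.2 j6 -0.29
over t5.9 tcp [ 0.6624 -0.149   0.1989] F [ 0.4  0.1 -2. ] gap 0.0368 g 40.2 j6 -0.34
```

View pics/w2.png

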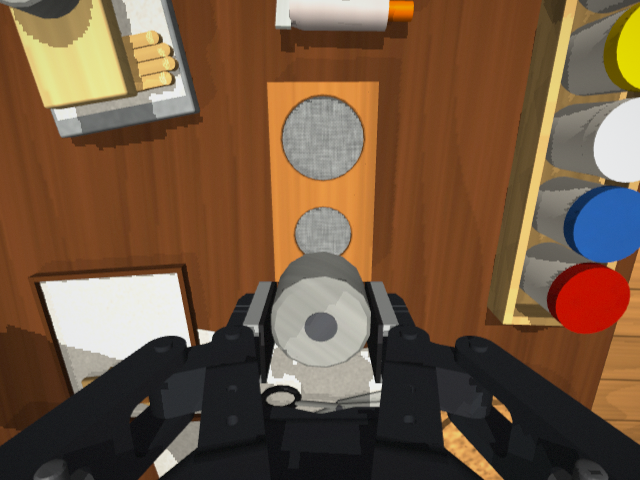

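Run:
```python
from h import *
z=np.load("pics/w2.npz"); P=z["P"]; im=z["im"].astype(int)
def circ(p):  # algebraic circle fit on hull
    h=cv2.convexHull((p*1000).astype(np.float32))[:,0]; A=np.c_[2*h,np.ones(len(h))]; s=np.linalg.lstsq(A,(h**2).sum(1),rcond=None)[0]; return s[:2],np.sqrt(s[2]+s[0]**2+s[1]**2)
g=(abs(im[...,0]-im[...,2])<25)&(P[...,2]>.010)&(P[...,2]<.0205)
m=g.copy(); m[190:]=0; m[:85]=0; m[:,:260]=0; m[:,380:]=0; L=P[m][:,:2]; print("L",circ(L),rect(L))
m=g.copy(); m[:200]=0; m[245:]=0; m[:,:285]=0; m[:,360:]=0; S=P[m][:,:2]; print("S",circ(S),rect(S))
b=(im[...,0]-im[...,2]>60)&(abs(P[...,2]-.022)<.004); b[260:]=0; b[:70]=0; b[:,:250]=0; b[:,400:]=0; print("block part",rect(P[b][:,:2]))
w=(P[...,2]>.222)&(P[...,2]<.26); w[:,:265]=0; w[:,380:]=0; w[:250]=0; w[375:]=0
a=P[w]; print("z",np.percentile(a[:,2],[5,50,95])); t=a[abs(a[:,2]-np.median(a[:,2]))<.004][:,:2]; print("held",circ(t),rect(t)); st()
```

```text
L (array([662.6876503, -90.7124403]), np.float64(34.32174615725335)) (array([662.7, -91. ]), array([68. , 68.1]), 2.3)
S (array([ 666.19534169, -173.39428493]), np.float64(24.054643869312287)) (array([ 666.1, -168. ]), array([34.7, 49.7]), 2.1)
block part (array([ 664. , -122.3]), array([ 90.3, 152.6]), 92.2)
z [0.22206685 0.22261403 0.23471781]
held (array([ 663.83175681, -147.75404085]), np.float64(19.75141040380984)) (array([ 663.2, -147.7]), array([35.4, 40.3]), 175.7)
 t5.9 tcp [ 0.6624 -0.1487  0.1995] F [-0.7 -0.3 -2.1] gap 0.0366 g 40.2 j6 -0.34
```

The small weight is held with seat S at about (666,−174). I'll place it, then fetch the large one.

Run:
```python
from h import *
go(.6655,-.176,.06,2.2); robot.line_to([.6655,-.176,.0225],velocity=.08); robot.pause(.2); st("down")
robot.set_gripper(.060); st("rel"); robot.line_to([.6655,-.176,.09],velocity=.2)
robot.set_gripper(.085,60); o=go(.472,.012,.15,11); robot.line_to([.472,.012,.058],velocity=.12); robot.pause(.15); st("large")
robot.set_gripper(.04,60); st("grip"); robot.line_to([.472,.012,.10],velocity=.1); st("lift")
go(.6632,-.09,.15,2.2); st("over"); wrist("w3")
```

```text
down t7.4 tcp [ 0.6653 -0.1757  0.0229] F [-3.6  0.8  6.5] gap 0.0364 g 41.9 j6 -0.38
rel t7.7 tcp [ 0.6654 -0.1761  0.0219] F [-0.4  0.1 -0.4] gap 0.0602 g 0.0 j6 -0.38
large t10.7 tcp [0.4729 0.0119 0.0591] F [ 1.  -0.2  0.2] gap 0.0852 g 0.0 j6 -0.29
grip t11.1 tcp [0.4724 0.0119 0.0589] F [-2.5 -1.1  5.8] gap 0.0538 g 64.8 j6 -0.29
lift t11.7 tcp [0.4713 0.0121 0.099 ] F [ 0.4  0.3 -5.6] gap 0.0538 g 64.0 j6 -0.29
over t12.6 tcp [ 0.6619 -0.0892  0.1482] F [-0.6 -0.6 -5.5] gap 0.0537 g 64.1 j6 -0.26
```

View pics/w3.png

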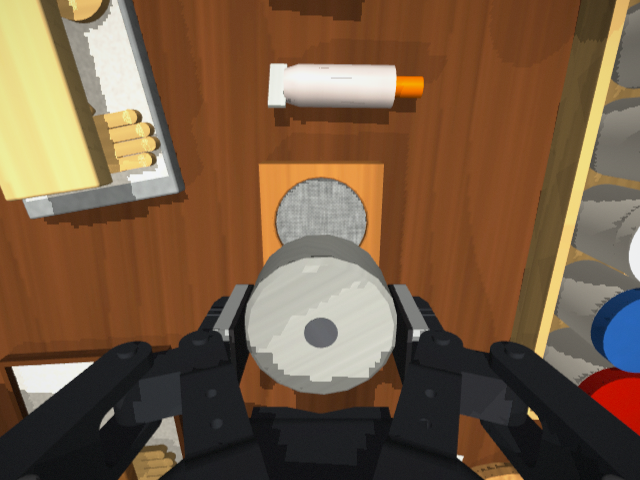

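Run:
```python
from h import *
go(.6632,-.0907,.06,2.2); robot.line_to([.6632,-.0907,.020],velocity=.08); robot.pause(.2); st("down")
robot.set_gripper(.080); st("rel"); robot.line_to([.6632,-.0907,.10],velocity=.2)
go(.50,-.01,.26,11); st("look"); im,P=wrist("w4")
p=P.reshape(-1,3); a=p[(p[:,2]>.051)&(p[:,2]<.061)&(np.hypot(p[:,0]-.473,p[:,1]-.0096)<.12)]; print("batten",rect(a[:,:2]),np.median(a[:,2]))
for n,c,h in(("small",(.666,-.174),.047),("large",(.663,-.0907),.047)):
    a=p[(abs(p[:,2]-h)<.005)&(np.hypot(p[:,0]-c[0],p[:,1]-c[1])<.042)]; print(n,len(a),rect(a[:,:2]) if len(a)>9 else "",np.median(a[:,2]))
```

```text
down t13.9 tcp [ 0.663  -0.0907  0.0199] F [-2.4  0.3 -0.2] gap 0.0540 g 66.0 j6 -0.26
rel t14.3 tcp [ 0.6639 -0.0908  0.0206] F [ 0.3  0.5 -0.7] gap 0.0800 g 0.0 j6 -0.26
look t15.8 tcp [ 0.5    -0.0102  0.2579] F [ 0.7  0.4 -0.1] gap 0.0799 g 0.0 j6 -0.33
batten (array([473.2,   9.1]), array([ 64.2, 159.1]), 101.0) 0.05601326165054299
small 288 (array([ 657.1, -181.6]), array([14.3, 35. ]), 126.7) 0.04685411686750943
large 1214 (array([668.2, -80.5]), array([33.9, 55.9]), 158.8) 0.04693820144817748
```

View pics/w4.png

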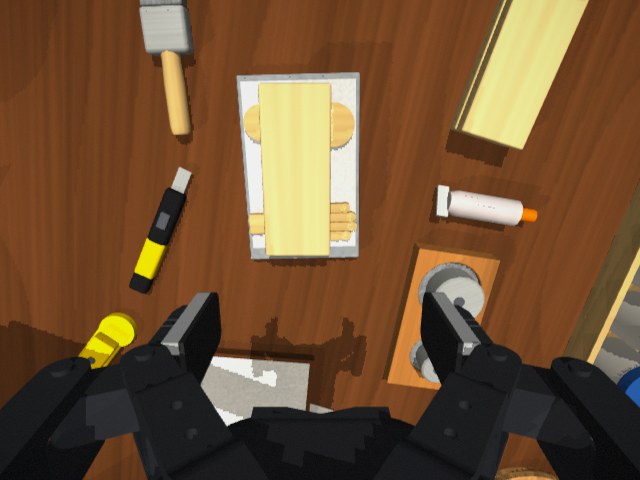

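Both weight tops read 47 mm, so they're seated flat. Next is the batten.

Run:
```python
from h import *
robot.set_gripper(.085,45); go(.4732,.0092,.12,11); robot.line_to([.4732,.0092,.0325],velocity=.12); robot.pause(.15); st("bat")
robot.set_gripper(.05,45); st("grip"); robot.line_to([.4732,.0092,.12],velocity=.1); st("lift")
go(.6583,.1544,.10,-5.6); st("over"); robot.line_to([.6583,.1544,.0315],velocity=.08); robot.pause(.3); st("down")
robot.set_gripper(.080); st("rel"); robot.line_to([.6583,.1544,.12],velocity=.2)
go(.50,-.02,.24,11); st("look"); im,P=wrist("w5")
p=P.reshape(-1,3); a=p[(abs(p[:,2]-.054)<.006)&(np.hypot(p[:,0]-.658,p[:,1]-.154)<.12)]; print("batten",rect(a[:,:2]),np.median(a[:,2]))
for lo,hi in ((.034,.043),(.020,.029)):
  a=p[(p[:,2]>lo)&(p[:,2]<hi)]
  for n,c in(("foot",(.482,.062)),("hand",(.464,-.04))):
    b=a[np.hypot(a[:,0]-c[0],a[:,1]-c[1])<.075]; print(n,lo,len(b),rect(b[:,:2]) if len(b)>9 else "")
```

```text
bat t17.7 tcp [0.4742 0.0091 0.0337] F [-0.1  0.4 -0. ] gap 0.0851 g 0.0 j6 -0.29
grip t18.1 tcp [0.4738 0.0092 0.0334] F [-0.2 -0.7  4.5] gap 0.0630 g 50.9 j6 -0.29
lift t19.1 tcp [0.4725 0.0093 0.119 ] F [ 0.4  0.3 -0.9] gap 0.0624 g 50.3 j6 -0.29
over t20.0 tcp [0.6576 0.1536 0.0994] F [-0.3 -0.7 -0.8] gap 0.0629 g 50.3 j6 0.24
down t21.3 tcp [0.6584 0.1545 0.0315] F [-0.9 -0.9  0.9] gap 0.0631 g 50.8 j6 0.24
rel t21.7 tcp [0.6585 0.1544 0.0317] F [0.1 0.3 0.4] gap 0.0798 g 0.0 j6 0.24
look t23.3 tcp [ 0.5    -0.0196  0.2384] F [0.4 0.2 0. ] gap 0.0800 g 0.0 j6 -0.34
batten (array([657. , 131.1]), array([ 65. , 112.1]), 84.4) 0.05398129147054853
foot 0.034 1624 (array([466. ,  55.5]), array([27.1, 43.6]), 11.0)
hand 0.034 1171 (array([486.4, -43.6]), array([28.4, 40. ]), 12.2)
foot 0.02 2904 (array([473.9,  49.9]), array([ 86.6, 106.8]), 146.0)
hand 0.02 2673 (array([484.1, -37.8]), array([ 53.1, 109.8]), 12.7)
```

View pics/w5.png

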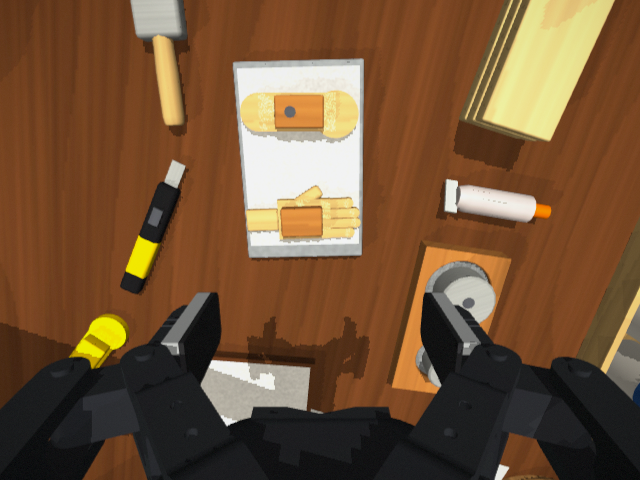

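The batten is flat on the pile, with its top at 54 mm. The foot block is at (466,55.5) and the hand block at (486,−43.6), both at about 11–12° yaw. Foot next.

Run:
```python
from h import *
robot.set_gripper(.050,40); go(.466,.0555,.10,101); robot.line_to([.466,.0555,.0262],velocity=.1); robot.pause(.15); st("foot")
robot.set_gripper(.015,40); st("grip"); robot.line_to([.466,.0555,.10],velocity=.1); st("lift")
go(.4406,.3485,.10,89.2); st("over"); robot.line_to([.4406,.3485,.0155],velocity=.08); robot.pause(.3); st("down")
robot.set_gripper(.050); st("rel"); robot.line_to([.4406,.3485,.13],velocity=.2)
go(.40,.27,.25,89); im,P=wrist("w6"); st()
p=P.reshape(-1,3); 
a=p[(abs(p[:,2]-.027)<.004)&(np.hypot(p[:,0]-.44,p[:,1]-.348)<.04)]; print("foot block",len(a),rect(a[:,:2]) if len(a)>9 else "",np.median(a[:,2]))
```

```text
foot t26.3 tcp [0.4668 0.0555 0.0272] F [-0.1 -0.8 -0.5] gap 0.0497 g 0.0 j6 1.38
grip t26.6 tcp [0.4666 0.0555 0.027 ] F [-0.9  0.4  3.3] gap 0.0269 g 40.8 j6 1.38
lift t27.5 tcp [0.4654 0.0555 0.0992] F [-0.5 -0.6 -0.2] gap 0.0269 g 40.4 j6 1.38
over t29.5 tcp [0.4407 0.3481 0.0998] F [-0.  -0.5 -0.2] gap 0.0272 g 40.4 j6 -0.99
down t31.1 tcp [0.4408 0.3487 0.016 ] F [-1.8  0.   3.7] gap 0.0268 g 40.9 j6 -0.99
rel t31.4 tcp [0.4406 0.3484 0.0151] F [1.1 0.8 0.9] gap 0.0501 g 0.0 j6 -0.99
 t32.8 tcp [0.3994 0.27   0.2469] F [-0.1 -0.7 -0.6] gap 0.0501 g 0.0 j6 -1.08
foot block 1119 (array([442.9, 348.1]), array([28.5, 43.4]), 179.2) 0.02700963632118375
```

View pics/w6.png

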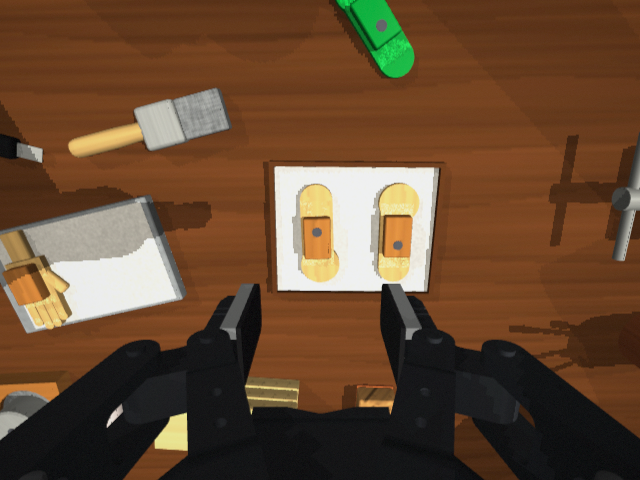

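The foot is flat, with its block top at 27 mm, parallel and beside its mate. Next I'll look at the hand tray and then fetch the hand.

Run:
```python
from h import *
go(.44,-.27,.30,96.5); st(); im,P=wrist("w7"); p=P.reshape(-1,3); c=im.reshape(-1,3).astype(int)
near=np.hypot(p[:,0]-.463,p[:,1]+.305)<.13
a=p[near&(p[:,2]>.0085)&(p[:,2]<.0155)&(c.max(1)<140)]; print("rim",len(a),rect(a[:,:2]))
a=p[near&(abs(p[:,2]-.027)<.004)]; print("mate",rect(a[:,:2]))
```

```text
t34.8 tcp [ 0.4404 -0.2693  0.2996] F [-0.6 -0.1 -0.3] gap 0.0501 g 0.0 j6 0.80
rim 2618 (array([ 466. , -312.7]), array([150.2, 180.6]), 96.1)
mate (array([ 472.8, -349.4]), array([28., 40.]), 8.9)
```

View pics/w7.png

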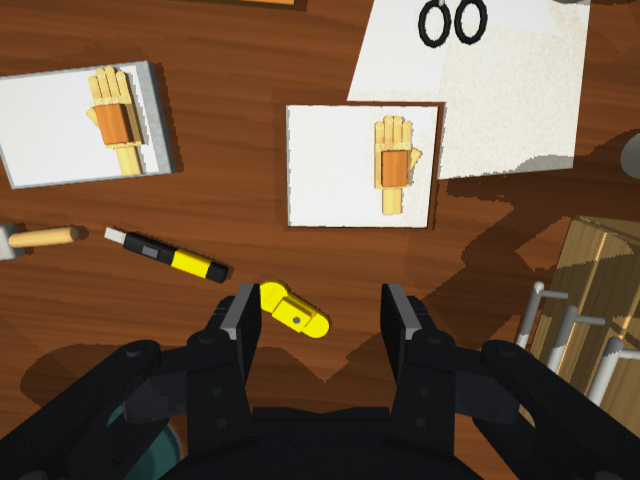

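Run:
```python
from h import *
robot.set_gripper(.050,40); go(.4864,-.0436,.10,101.8); robot.line_to([.4864,-.0436,.0262],velocity=.1); robot.pause(.15); st("hand")
robot.set_gripper(.015,40); st("grip"); robot.line_to([.4864,-.0436,.10],velocity=.1); st("lift")
go(.4622,-.2769,.10,96.1); st("over"); robot.line_to([.4622,-.2769,.0155],velocity=.08); robot.pause(.3); st("down")
robot.set_gripper(.050); st("rel"); robot.line_to([.4622,-.2769,.13],velocity=.2)
go(.44,-.27,.30,96.1); im,P=wrist("w8"); st(); p=P.reshape(-1,3)
a=p[(abs(p[:,2]-.027)<.004)&(np.hypot(p[:,0]-.462,p[:,1]+.277)<.035)]; print("hand block",len(a),rect(a[:,:2]),np.median(a[:,2]))
go(.62,-.20,.28,2); im,P=wrist("w9"); p=P.reshape(-1,3)
for n,c,r in(("small",(.666,-.174),.03),("large",(.663,-.0907),.038),("batten",(.658,.154),.12)):
    h=.054 if n=="batten" else .047; a=p[(abs(p[:,2]-h)<.004)&(np.hypot(p[:,0]-c[0],p[:,1]-c[1])<r)]; print(n,len(a),rect(a[:,:2]) if len(a)>9 else "",np.median(a[:,2]))
A=cv2.imread("pics/w8.png"); B=cv2.imread("pics/w9.png"); cv2.imwrite("pics/fin.png",np.hstack([cv2.resize(A,(400,300)),cv2.resize(B,(400,300))]))
```

```text
hand t37.3 tcp [ 0.4872 -0.0438  0.0272] F [ 0.3 -0.4 -0.6] gap 0.0500 g 0.0 j6 1.16
grip t37.6 tcp [ 0.487  -0.0437  0.027 ] F [-0.6  0.5  3.4] gap 0.0268 g 40.8 j6 1.16
lift t38.5 tcp [ 0.4857 -0.0435  0.0991] F [-0.1  0.  -0.8] gap 0.0268 g 40.4 j6 1.16
over t39.4 tcp [ 0.4622 -0.2758  0.0995] F [-0.7  0.3 -1. ] gap 0.0266 g 40.4 j6 0.82
down t40.9 tcp [ 0.4624 -0.2771  0.016 ] F [-1.8  0.5  3.4] gap 0.0267 g 40.9 j6 0.82
rel t41.3 tcp [ 0.4621 -0.2768  0.0152] F [ 0.2 -0.8  0.4] gap 0.0501 g 0.0 j6 0.82
 t42.8 tcp [ 0.4394 -0.2695  0.2961] F [ 0.2  0.5 -0.5] gap 0.0497 g 0.0 j6 0.80
hand block 915 (array([ 461.7, -278.2]), array([27. , 40.1]), 6.0) 0.026950037416337724
small 1087 (array([ 666.3, -175.3]), array([36.4, 36.6]), 3.7) 0.04697034957793006
large 2895 (array([664.2, -90.9]), array([54.9, 55. ]), 2.7) 0.04697811187950651
batten 0  nan
  return _methods._mean(a, axis=axis, dtype=dtype,
  ret = ret.dtype.type(ret / rcount)
```

View pics/fin.png

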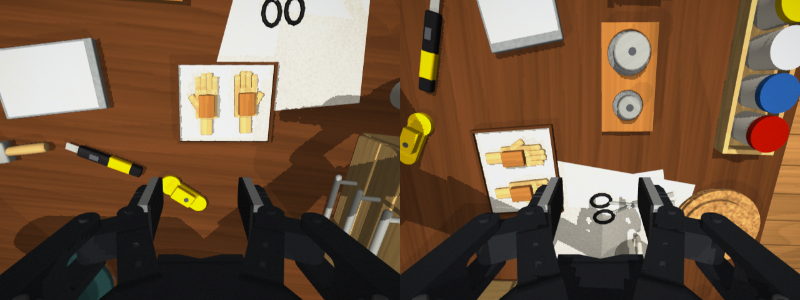

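The hand lies flat beside its mate, and both weights are centred in their recesses within about 1.5 mm. One last batten check from the scene camera, then I'll hand in.

Run:
```python
from h import *
im,d=robot.capture("scene"); p=cloud(d,robot.calibration("scene")).reshape(-1,3)
a=p[(abs(p[:,2]-.054)<.004)&(np.hypot(p[:,0]-.658,p[:,1]-.154)<.11)]; r=rect(a[:,:2]); print("batten",len(a),r,np.median(a[:,2]))
if np.hypot(r[0][0]-657.1,r[0][1]-154.6)<8 and abs(r[2]-84.3)<5: robot.pause(.5); st(); print(robot.close_job())
```

```text
batten 1778 (array([658.3, 155.3]), array([ 64.3, 163.9]), 84.7) 0.053774919255208886
 t44.5 tcp [ 0.6199 -0.2001  0.2801] F [-0.7 -0.6  0. ] gap 0.0502 g 0.0 j6 -0.43
the job is handed in; nothing more can be done
None
```

I handed the job in at about 44 s: in the final camera checks both weights, the batten, the foot and the hand were flat and within tolerance in their places, though no verdict came back.

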